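Set out the culture bench around the rack and the cold block

ROBOT

A 7-joint arm with a two-finger parallel gripper is mounted at the origin on the work surface. World frame = base frame: x ahead of the robot, y to its left, z up, the work surface at z = 0. Lengths are in mm, angles in rad, forces in N, time in s.
With the tool pointing down it reaches from about 400 to 900 mm from the base axis. Payload 5.5 kg.
Tool frame: the origin (TCP) lies on the centre line of the jaws, within the pads' length; the fingertips stand tip_extent ahead of it and the grasp point (between the pads) lies 2 mm behind it (tip_extent is the distance from the TCP to the fingertips, in mm); z points along the fingers, y is the direction in which the jaws open and shut (so a half turn about z gives the same grasp; the last joint's range is limited). The gripper opens to 92 mm and grips with 3 to 60 N. Pads are 19 mm wide; open, the fingers measure 130 mm over their backs; the gripper's body (75 mm by 190 mm) begins 47 mm behind the grasp point.
Start: joints at [1.372, 0.501, -0.427, 1.55, 0.221, 1.138, -0.21], TCP at [289.645, -581.898, 243.729] pointing down, gripper open.
Joint ranges: [-2.88, 2.88], [-0.31, 2.03], [-1.54, 1.56], [0.2, 2.42], [-1.41, 4.55], [0.19, 2.02], [-2.57, 2.57]. Speed limits (rad/s): [2.57, 2.57, 3.14, 3.14, 3.14, 3.14, 3.14].

INTERFACE

Orientations are given as a rotation vector (axis times angle).
In Python, from cell import * gives the robot as it stands.
- The arm moves only by the tool apply_moves, never from a script. Its arguments are lists of equal length, an entry for each row: "angular": the turn, a rotation vector about the world's x, y, z in rad, a list of three; "offset": the shift along the world's x, y, z in mm, a list of three; "fingers": the closure in counts, from 0 (fully open) to 255 (shut). A call has 1 to 20 rows; each row is the pose to reach, as a shift and turn from the pose commanded when the call began; what a row does not reach only later rows make up. A row lasts 1/10 s, in which the tool goes at most 50 mm and 8.59 degrees, less where a joint would pass 70% of its speed; a pose out of reach is approached as far as the arm can. A call with a gripper value outside its range is refused whole. The fingers move at their own pace and stop on an object; "squeeze" is the grip in N (left out, the last holds). Time passes only in rows, so rows that repeat a pose let the fingers close. It gives the time, the measured TCP pose, the force and the opening at its end, in the units of the state.
- get_obs(): the state, without advancing time (a new reading comes with each control period).
- grab_frame(name): name is "side" or "top" or "wrist"; returns the picture (480x640x3 uint8, blue, green, red); there is no depth.
- camera_model(name): a dict with "fov_y" (degrees; the focal length in pixels is half the picture's height over the tangent of half this angle, whatever the lens; pixels are square), "cx", "cy" (the principal point, pixels), "rvec" (rotation vector, rad) and "tvec" (3), from world to camera coordinates, as OpenCV has them. Camera axes: x right, y down, z forward; pixel columns grow to the right and rows downward; lengths in mm; the calibration is good to about 2 mm. A picture is of the moment at which its call begins: read the wrist's pose just before it. camera_model takes no time and is no camera call; for the wrist camera it gives the pose at the moment of the call.
- job_done(): hands the job in, once; it reports no verdict.
The state is a dict: "time": time; "q": joint angles; "dq": joint speeds; "tau": joint torques, N m; "tcp_pos": TCP position; "eef_rot": TCP orientation; "contact_force": force on the tool from outside, world axes, zero at the start; "moment": the same for the moment, N m; "grip_width": finger opening in mm.
Only numpy, scipy, OpenCV 4.12 (cv2) and the standard library are available. Lean on these libraries where they do the work, as an engineer would, in place of code of your own. Each camera call takes 0.05 s, during which the arm holds its last target.

TASK

Set out the bench for the next culture run: put the yellow sample box squarely on the marked square between the blue tube rack and the orange cold block and let go of it, then lay the pink culture dish flat and centred on top of that box. Stand the white bottle centred in the ring in front of the blue rack and the amber bottle centred in the ring in front of the orange block (at any point in the job). Keep the bottles and the dish upright throughout, and do not disturb the beaker, the timer or the pen.

Things in the scene. Friction and masses are not known exactly. Their poses are not given: they have to be found in the camera images.
- white_bottle_mid (a point): white plastic bottle with green cap, loose, upright, 85 mm tall: round body 48 mm diameter up to 62 mm above its underside, sloping in to a 34 mm diameter cap from 70 to 85 mm; point on its axis half-way up (42.5 mm above the underside); z up; about 130 g
- amber_bottle_mid (a point): amber (brown) bottle with black cap, loose, upright, same shape and size as the white one (48 mm diameter body up to 62 mm, 34 mm cap, 85 mm tall); point on its axis half-way up (42.5 mm above the underside); z up; about 130 g
- sample_box_mid (a point): closed yellow sample box, loose, 62 x 62 mm square, 50 mm tall, flat top; point at its centre (25 mm above the underside); x and y square to its sides, z up; about 120 g
- dish_mid (a point): closed pink culture dish, loose, 55 mm diameter (52 mm in its lower 10 mm), 18 mm tall; point at its centre (9 mm above the underside); z up; about 35 g
- rack_ring (a point): a white ring painted on a thin dark-blue pad (pad 2 mm thick, fixed), inner diameter 62 mm, outer 70 mm; the point is the ring's centre on the pad's top face. The ring lies in front of (robot side of) the blue tube rack with white-capped tubes (fixed, 75 x 75 mm, 60 mm tall), whose centre is 85 mm from the ring along this point's +x; x and y square to the rack
- cold_ring (a point): a white ring painted on a thin dark-blue pad (pad 2 mm thick, fixed), inner diameter 62 mm, outer 70 mm; the point is the ring's centre on the pad's top face. The ring lies in front of (robot side of) the orange cold block with grey tube tops (fixed, 75 x 75 mm, 45 mm tall), whose centre is 85 mm from the ring along this point's +x; x and y square to the block
- square_mark (a point): white square outline painted on a thin dark-blue square pad (94 x 94 mm, 2 mm thick, fixed) between the rack and the block; outline 72 mm inside, 80 mm outside; the point is its centre on the pad's top face; x and y square to the outline. The rack and the block stand on either side of it along its y (which is on which side varies), centres 112 to 126 mm away
- beaker_mid (a point): bystander, loose: small glass beaker 52 mm diameter, 70 mm tall, near the back; point at its centre
- timer_mid (a point): bystander, loose: grey bench timer 60 x 60 x 20 mm lying flat near the back; point at its centre
- pen_mid (a point): bystander, loose: white marker pen with blue cap, 130 mm long (along its y), 12 mm thick, lying near the back, beyond the square; point at its centre
Mind the look-alikes: they are no part of the job. What is meant by the part that bears square_mark is not brown, purple or red, and is the smaller of those in its own colour.

How it is judged:
By the outcome, as a careful person would: the job done as asked, in the order asked, and still so for the second after the job is handed in, with the robot touching nothing.
It also fails if it takes over 118 s, if anything falls off the work surface, if the arm or the gripper's body presses on something with over 40 N, if the wrist force passes 120 N, or if a joint passes its speed limit or range.

## Working session

There is one attempt and no reset: what is moved stays moved. The work goes in short steps, Python scripts to look and compute and a tool call to move; the robot and the scene stay as the last step left them, time stands still between calls to the robot, and variables do not carry over. Pictures are saved under pics/ and viewed, and the job is handed in when it is done.

Besides the shell and the picture viewer there is one more tool, called in YAML: its name, and indented under it one key for each argument. apply_moves: Moves the arm, as the interface text tells. Its arguments: {"type":"object","properties":{"angular":{"type":"array"},"offset":{"type":"array"},"fingers":{"type":"array"},"squeeze":{"type":"number"}},"required":["angular","offset","fingers"]}

```bash
ls; mkdir -p pics
python3 - <<'E'
from cell import *
import cv2
o=get_obs();print(o)
for n in("top","side","wrist"):
    m=camera_model(n);print(n,m)
    cv2.imwrite(f"pics/{n}0.png",grab_frame(n))
E
```

```text
pics
{'time': 0.0, 'q': array([ 1.37219062,  0.50181796, -0.42676883,  1.55146716,  0.22081391,
        1.13833044, -0.21031515]), 'dq': array([ 5.06160959e-04, -7.05570907e-04, -6.41662991e-05, -9.19209918e-04,
       -6.30460732e-04,  2.02636094e-04,  1.14841411e-03]), 'tau': array([-3.22963679e-04, -5.66595590e+01, -5.81632286e+00, -2.79108542e+01,
       -6.86440500e-02,  3.09212913e-02,  1.89180114e-04]), 'tcp_pos': array([ 289.25293588, -581.32762078,  242.68797129]), 'eef_rot': array([-3.05633661e+00, -7.18579561e-01,  6.64291044e-04]), 'contact_force': array([-0.30273436, -0.03391664,  0.04040385]), 'moment': array([-0.0365444 , -0.01406596,  0.02251781]), 'grip_width': 91.95709983427928}
top {'fov_y': 43.71583501890567, 'cx': 314.61023842068226, 'cy': 242.21088383946784, 'rvec': array([ 2.14386606, -2.13637643,  0.12283108]), 'tvec': array([  13.95210259,  504.12604015, 1371.89524873])}
side {'fov_y': 52.039267518033085, 'cx': 316.1528320572469, 'cy': 239.78152433982254, 'rvec': array([ 0.24197382, -2.64984539,  1.53998231]), 'tvec': array([ 497.86275547,  115.57341258, 1081.56711262])}
wrist {'fov_y': 70.81627977221606, 'cx': 319.43271979538434, 'cy': 240.30286424897477, 'rvec': array([-2.45884096,  1.52429323,  0.22063404]), 'tvec': array([-648.09055738,  -35.99772093,  391.38827337])}
```

View pics/top0.png

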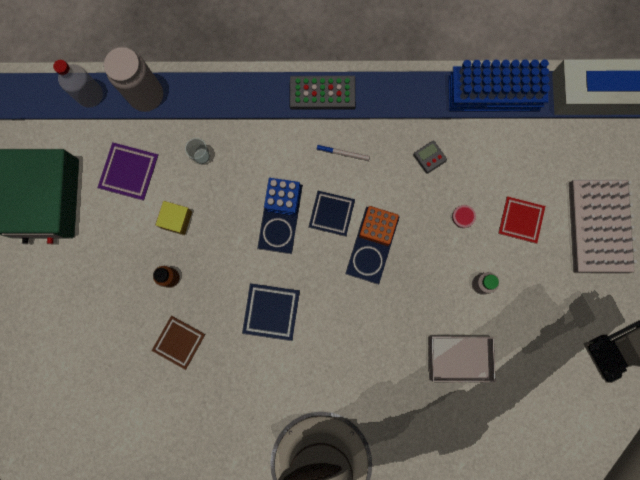

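View pics/side0.png

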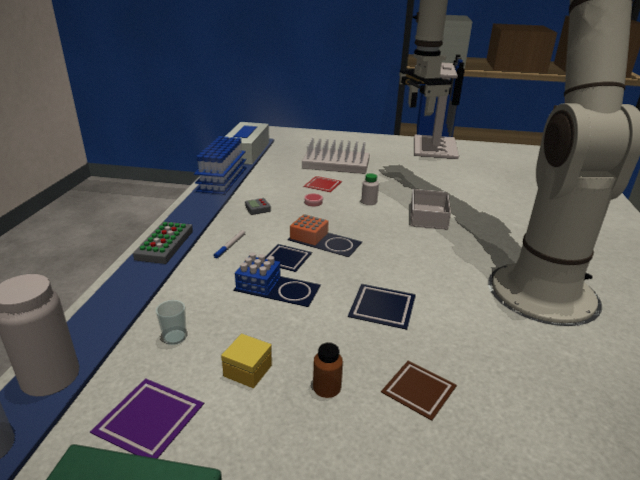

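View pics/wrist0.png

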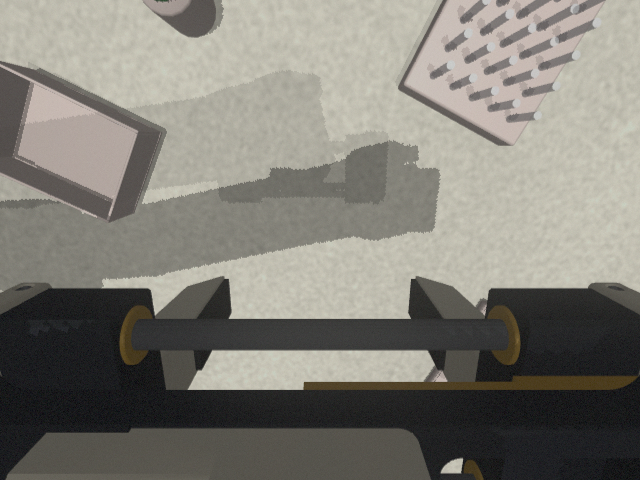

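```bash
cat > h.py <<'E'
from cell import *
import cv2, numpy as np
def cam(n):
    m=camera_model(n); f=240/np.tan(np.radians(m['fov_y'])/2)
    return np.array([[f,0,m['cx']],[0,f,m['cy']],[0,0,1]]),cv2.Rodrigues(np.array(m['rvec']))[0],np.array(m['tvec'])
def ray(c,uv,z):
    K,R,t=c; uv=np.atleast_2d(uv).astype(float)
    d=(np.c_[uv,np.ones(len(uv))]@np.linalg.inv(K).T)@R; C=-R.T@t
    return C+d*((z-C[2])/d[:,2])[:,None]
def proj(c,P):
    K,R,t=c; return cv2.projectPoints(np.atleast_2d(P).astype(float),cv2.Rodrigues(R)[0],t,K,None)[0][:,0]
E
python3 - <<'E'
import cell;print([x for x in dir(cell) if x[0]!='_'])
from h import *
im=cv2.imread('pics/top0.png');cv2.imwrite('pics/topz.png',cv2.resize(im[130:330,145:505],None,fx=2.2,fy=2.2,interpolation=cv2.INTER_CUBIC))
c=cam('top')
for n,p,z in [('wb',(488,282),85),('ab',(164,276),85),('box',(175,213),50),('dish',(463,216),18),('rr',(278,233),2),('cr',(367,261),2),('sq',(332,213),2),('sqdecoy',(271,312),2)]:
    print(n,ray(c,p,z).round(1))
E
```

```text
['MotionError', 'camera_model', 'get_obs', 'grab_frame', 'job_done', 'tip_extent']
wb [[ 408.3 -372.9   85. ]]
ab [[419.3 354.8  85. ]]
box [[570.7 344.3  50. ]]
dish [[ 570.1 -336.9   18. ]]
rr [[530.9 105.    2. ]]
cr [[ 463.5 -109.1    2. ]]
sq [[580.1 -25.3   2. ]]
sqdecoy [[341.3 119.1   2. ]]
```

Run:
```python
from h import *
im=cv2.imread('pics/top0.png');hsv=cv2.cvtColor(im,cv2.COLOR_BGR2HSV);c=cam('top')
for n,p in [('yellow',(175,215)),('dish',(463,216)),('green',(488,282)),('pad',(332,213)),('ringpad',(278,233)),('white',(313,205)),('lid',(463,208)),('amber',(172,280)),('capk',(163,276))]:
    print(n,hsv[p[1]-1:p[1]+2,p[0]-1:p[0]+2].reshape(-1,3).mean(0).round())
```

```text
yellow [ 29. 158. 142.]
dish [176. 196. 131.]
green [ 65. 159.  97.]
pad [111. 139.  41.]
ringpad [111. 139.  41.]
white [52. 33. 97.]
lid [176. 181. 130.]
amber [ 11. 210.  37.]
capk [80. 45. 16.]
```

View pics/topz.png

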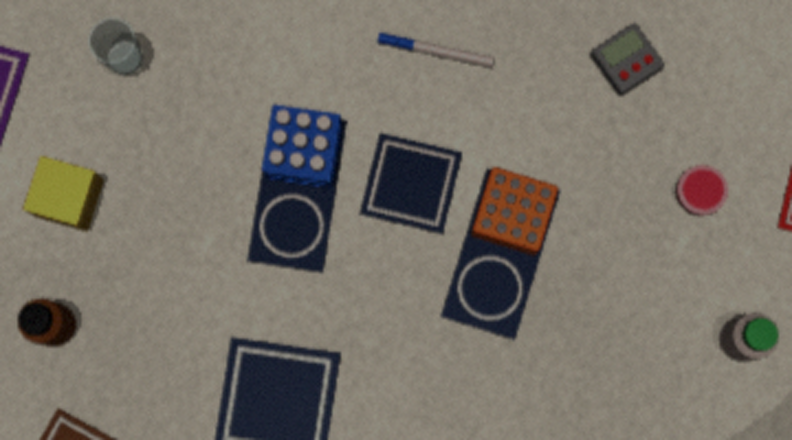

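The crop shows the smaller dark-blue pad at full-frame pixel (332,213), between the blue rack (282,195) and the orange block (379,225). The rings are at (278,233) and (367,261). The look-alike larger pad is at (271,312). Next I'll measure these.

```bash
cat > meas.py <<'E'
from h import *
def box_zone(im,xy,r):
    m=np.zeros(im.shape[:2],np.uint8);cv2.circle(m,tuple(int(v) for v in xy),r,255,-1);return m
def mask(im,lo,hi,xy,r,fx=4):
    h=cv2.cvtColor(im,cv2.COLOR_BGR2HSV); return cv2.inRange(h,lo,hi)&box_zone(im,xy,r)
def biggest(m):
    cs=cv2.findContours(m,cv2.RETR_EXTERNAL,cv2.CHAIN_APPROX_NONE)[0];return max(cs,key=cv2.contourArea)
def up(im,k): # pixel u_full = (u_up+.5)/k-.5
    return cv2.resize(im,None,fx=k,fy=k,interpolation=cv2.INTER_CUBIC)
def rect(w): # min area rect in world mm
    (cx,cy),(a,b),an=cv2.minAreaRect(w[:,:2].astype(np.float32));return np.round([cx,cy,a,b,an],1)
E
cat > m1.py <<'E'
from meas import *
import sys
im0=cv2.imread('pics/top0.png');c=cam('top');k=4;im=up(im0,k)
f=lambda ct:(ct.reshape(-1,2)+.5)/k-.5
def go(n,lo,hi,xy,r,z):
    ct=biggest(mask(im,lo,hi,np.array(xy)*k,r*k));w=ray(c,f(ct),z);(x,y),R=cv2.minEnclosingCircle(w[:,:2].astype(np.float32))
    e=cv2.fitEllipse(w[:,:2].astype(np.float32))
    print(n,'rect',rect(w),'ell',np.round(e[0],1),np.round(e[1],1))
    return w
go('boxtop',(22,100,105),(36,255,255),(174,215),30,50)
go('dish',(160,60,90),(180,255,255),(463,216),16,18)
go('green',(50,90,60),(80,255,255),(488,282),20,85)
go('blackcap',(0,0,0),(180,255,24),(163,276),11,85)
go('sqpad',(100,70,0),(125,255,75),(332,213),34,2)
for n,p in (('rr',(278,233)),('cr',(367.5,261))):
    # dark disc inside the ring
    go(n+' inner',(100,70,0),(125,255,66),p,13.5+1.5,2)
# inner of square
go('sq inner',(100,70,0),(125,255,60),(332,213),16,2)
E
python3 m1.py; python3 -c "
from h import *;print(tip_extent)"
```

```text
boxtop rect [563.1 352.8  63.   63.1  73.9] ell [563.7 353.2] [71.2 72.2]
dish rect [ 570.3 -338.5   51.3   52.4   43.5] ell [ 570.2 -338.8] [50.4 52. ]
green rect [ 4.095e+02 -3.790e+02  3.180e+01  3.170e+01  2.000e-01] ell [ 409.5 -378.9] [31.7 32.1]
blackcap rect [4.225e+02 3.621e+02 3.060e+01 3.310e+01 2.000e-01] ell [422.5 361.8] [30.9 33.2]
sqpad rect [580.5 -24.2  91.2  90.7  76.5] ell [580.7 -24.2] [105.3 106.2]
17.0Traceback (most recent call last):
  File "m1.py", line 17, in <module>
    go(n+' inner',(100,70,0),(125,255,66),p,13.5+1.5,2)
    ~~^^^^^^^^^^^^^^^^^^^^^^^^^^^^^^^^^^^^^^^^^^^^^^^^^
  File "m1.py", line 6, in go
    ct=biggest(mask(im,lo,hi,np.array(xy)*k,r*k));w=ray(c,f(ct),z);(x,y),R=cv2.minEnclosingCircle(w[:,:2].astype(np.float32))
               ~~~~^^^^^^^^^^^^^^^^^^^^^^^^^^^^^
  File "meas.py", line 5, in mask
    h=cv2.cvtColor(im,cv2.COLOR_BGR2HSV); return cv2.inRange(h,lo,hi)&box_zone(im,xy,r)
                                                                      ~~~~~~~~^^^^^^^^^
  File "meas.py", line 3, in box_zone
    m=np.zeros(im.shape[:2],np.uint8);cv2.circle(m,tuple(int(v) for v in xy),r,255,-1);return m
                                      ~~~~~~~~~~^^^^^^^^^^^^^^^^^^^^^^^^^^^^^^^^^^^^^^
cv2.error: OpenCV(4.12.0) :-1: error: (-5:Bad argument) in function 'circle'
> Overload resolution failed:
>  - Argument 'radius' is required to be an integer
>  - Argument 'radius' is required to be an integer
```

```bash
sed -i 's/,r,255,-1/,int(r),255,-1/' meas.py; python3 m1.py|tail -3
cat >> m1.py <<'E'
print('-- white')
h=cv2.cvtColor(im,cv2.COLOR_BGR2HSV)
for n,p,r in (('rr',(278,233),18),('cr',(367.5,261),18)):
    m=mask(im,(0,0,62),(180,110,255),np.array(p)*k,r*k)
    m=cv2.morphologyEx(m,cv2.MORPH_OPEN,np.ones((3,3)))
    cs=sorted(cv2.findContours(m,cv2.RETR_LIST,cv2.CHAIN_APPROX_NONE)[0],key=cv2.contourArea)[-3:]
    for ct in cs:
        w=ray(c,f(ct),2);print(n,len(ct),cv2.fitEllipse(w[:,:2].astype(np.float32)))
for n,p,lo,hi,z in (('rack',(282,194),(105,150,60),(125,255,255),60),('block',(380,224),(3,150,90),(15,255,255),45)):
    go(n,lo,hi,p,30,z)
E
python3 m1.py|sed -n '/white/,$p'
```

```text
rr inner rect [533.1 107.2  57.5  56.9   0.6] ell [533.  107.1] [56.5 57.2]
cr inner rect [ 4.651e+02 -1.103e+02  5.650e+01  5.790e+01  1.000e-01] ell [ 465. -110.] [56.8 57.4]
sq inner rect [580.9 -24.2  68.5  68.   76.4] ell [581.  -24.2] [73.1 73.7]
-- white
rr 87 ((525.621826171875, 65.15135192871094), (3.7508022785186768, 26.011432647705078), 82.9427261352539)
rr 279 ((533.0667114257812, 107.31001281738281), (59.41981506347656, 59.74287414550781), 31.64556121826172)
rr 340 ((532.9268798828125, 107.27537536621094), (71.75873565673828, 72.26177215576172), 82.14949035644531)
cr 40 ((474.8479309082031, -68.87547302246094), (1.823101282119751, 12.563619613647461), 75.3222427368164)
cr 287 ((464.9756774902344, -110.01741790771484), (58.72081756591797, 60.13274383544922), 1.1408289670944214)
cr 346 ((464.8283996582031, -109.82565307617188), (71.59607696533203, 72.62202453613281), 89.6705551147461)
rack rect [608.4  92.5  74.3  80.6  81.5] ell [607.9  92.9] [82. 87.]
block rect [ 544.6 -134.7   73.3   73.2   72.6] ell [ 544.6 -134.6] [84.5 84.8]
```

apply_moves:
  angular:
    - [0,0,0.532]
    - [0,0,0.532]
    - [0,0,0.532]
    - [0,0,0.532]
    - [0,0,0.532]
    - [0,0,0.532]
    - [0,0,0.532]
    - [0,0,0.532]
    - [0,0,0.532]
  offset:
    - [119.9,202.9,-33.7]
    - [119.9,202.9,-33.7]
    - [119.9,202.9,-33.7]
    - [119.9,202.9,-33.7]
    - [119.9,202.9,-33.7]
    - [119.9,202.9,-33.7]
    - [119.9,202.9,-33.7]
    - [119.9,202.9,-33.7]
    - [119.9,202.9,-33.7]
  fingers: [0,0,0,0,0,0,0,0,0]
  squeeze: 20

```text
time: 1.05
tcp_pos: [408.5, -380.7, 210.0]
eef_rot: [2.764, 1.493, -0.001]
contact_force: [-1.1, 0.4, 0.6]
grip_width: 92.2
```

Run:
```python
from h import *
o=get_obs();print(o['time'],o['tcp_pos'],o['eef_rot'],o['q'],o['contact_force'])
c=cam('wrist');cv2.imwrite('pics/w1.png',grab_frame('wrist'));
print(proj(c,[[409.5,-379,85],[409.5,-379,0],[570.2,-338.7,18]]))
```

```text
1.05 [ 408.49381676 -380.72616975  209.9992911 ] [ 2.76364672e+00  1.49329356e+00 -8.24119751e-04] [ 1.18928044  0.40613224 -0.61113648  1.81329326  0.27229197  1.00671348
 -0.11079095] [-1.12343002  0.43236235  0.61269155]
[[320.97461257 234.52227251]
 [320.66600131 213.33150597]
 [444.47485245  85.45228808]]
```

View pics/w1.png

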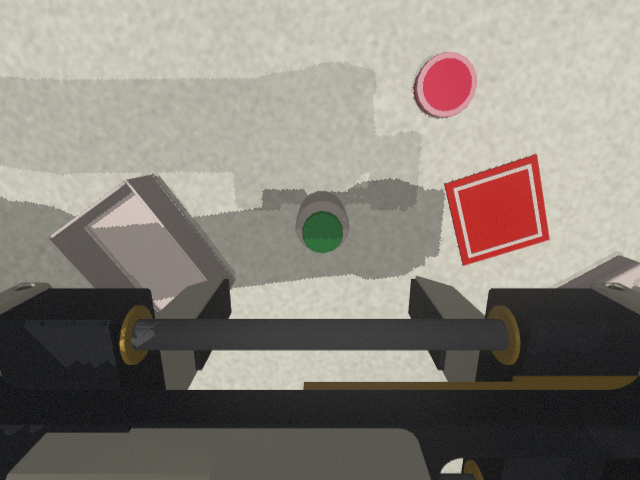

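The cap sits at (322,232) against a predicted (321,234), and the dish at (446,84) against (444,85). That is agreement to about 2 mm, so I'm descending.

apply_moves:
  angular:
    - [0,0,0]
    - [0,0,0]
    - [0,0,0]
    - [0,0,0]
    - [0,0,0]
    - [0,0,0]
    - [0,0,0]
    - [0,0,0]
    - [0,0,0]
    - [0,0,0]
    - [0,0,0]
    - [0,0,0]
    - [0,0,0]
  offset:
    - [0,0,-30]
    - [0,0,-70]
    - [0,0,-110]
    - [0,0,-140]
    - [0,0,-155]
    - [0,0,-163]
    - [0,0,-163]
    - [0,0,-163]
    - [0,0,-163]
    - [0,0,-163]
    - [0,0,-163]
    - [0,0,-163]
    - [0,0,-163]
  fingers: [0,0,0,0,0,0,0,255,255,255,255,255,255]
  squeeze: 20

```text
time: 2.4
tcp_pos: [409.9, -379.3, 47.4]
eef_rot: [2.761, 1.497, 0.001]
contact_force: [1.8, -0.7, 1.3]
grip_width: 48.6
```

apply_moves:
  angular:
    - [0,0,0]
    - [0,0,0]
    - [0,0,0]
    - [0,0,0]
    - [0,0,0.04]
    - [0,0,0.12]
    - [0,0,0.24]
    - [0,0,0.37]
    - [0,0,0.51]
    - [0,0,0.65]
    - [0,0,0.79]
    - [0,0,0.93]
    - [0,0,1.07]
    - [0,0,1.21]
    - [0,0,1.35]
    - [0,0,1.49]
    - [0,0,1.63]
    - [0,0,1.76]
    - [0,0,1.88]
    - [0,0,1.96]
  offset:
    - [0,0,10]
    - [0,0,35]
    - [0,0,70]
    - [0,0,100]
    - [3,10,120]
    - [8,30,125]
    - [15,60,125]
    - [23,92,125]
    - [32,126,125]
    - [41,161,125]
    - [50,196,125]
    - [59,231,125]
    - [68,266,125]
    - [77,301,125]
    - [86,336,125]
    - [95,371,125]
    - [103,406,125]
    - [111,440,125]
    - [118,468,125]
    - [123.5,486,125]
  fingers: [255,255,255,255,255,255,255,255,255,255,255,255,255,255,255,255,255,255,255,255]

```text
time: 4.4
tcp_pos: [532.9, 109.6, 172.7]
eef_rot: [0.284, 3.129, 0.001]
contact_force: [-0.5, -0.9, -0.6]
grip_width: 47.3
```

apply_moves:
  angular:
    - [0,0,0]
    - [0,0,0]
    - [0,0,0]
  offset:
    - [0,0,0]
    - [0,0,0]
    - [0,0,0]
  fingers: [255,255,255]

```text
time: 4.7
tcp_pos: [532.8, 105.3, 171.9]
eef_rot: [-0.299, -3.127, 0.003]
contact_force: [0.1, -0.6, -0.8]
grip_width: 47.2
```

Run:
```python
from h import *
o=get_obs();print(o['time'],o['tcp_pos'],o['eef_rot'],o['q'],o['contact_force'],o['grip_width'])
c=cam('wrist');cv2.imwrite('pics/w2.png',grab_frame('wrist'));cv2.imwrite('pics/s2.png',grab_frame('side'));cv2.imwrite('pics/t2.png',grab_frame('top'))
print(proj(c,[[533,107.2,2]]))
```

```text
4.7 [532.78363564 105.27906212 171.86808014] [-2.99011820e-01 -3.12674306e+00  2.58789420e-03] [ 0.57150755  0.61489783 -1.08587452  1.87215591  0.63055831  1.04971505
  0.60435653] [ 0.13261367 -0.62994662 -0.83832712] 47.2132677573804
[[322.01598658 226.28985954]]
```

View pics/w2.png

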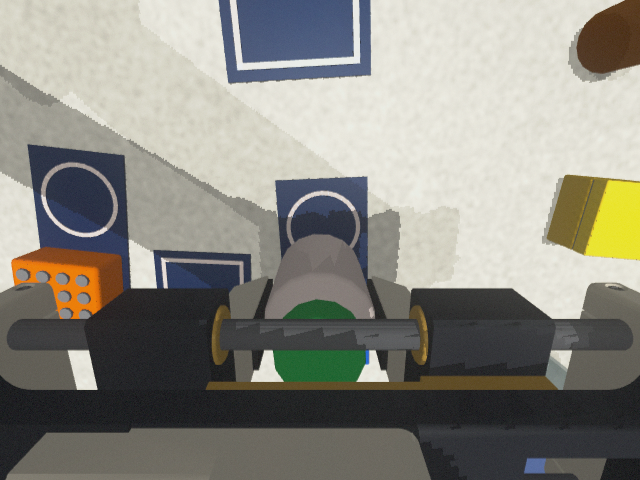

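View pics/s2.png

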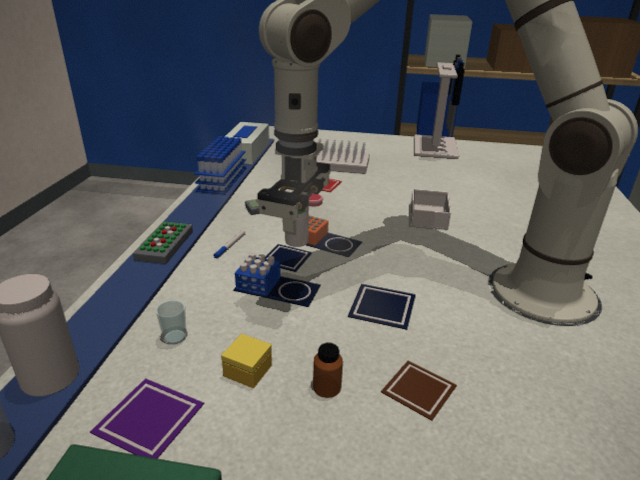

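The wrist view shows the upright white bottle between the jaws. The ring is centred near (323,226), as predicted. Lowering it now.

apply_moves:
  angular:
    - [0,0,0]
    - [0,0,0]
    - [0,0,0]
    - [0,0,0]
    - [0,0,0]
    - [0,0,0]
    - [0,0,0]
    - [0,0,0]
    - [0,0,0]
    - [0,0,0]
  offset:
    - [0,0,-10]
    - [0,0,-35]
    - [0,0,-65]
    - [0,0,-90]
    - [0,0,-106]
    - [0,0,-115]
    - [0,0,-119]
    - [0,0,-121]
    - [0,0,-121]
    - [0,0,-121]
  fingers: [255,255,255,255,255,255,255,255,255,255]

```text
time: 5.85
tcp_pos: [533.7, 107.2, 51.8]
eef_rot: [0.295, 3.126, 0.001]
contact_force: [0.4, -0.9, -0.6]
grip_width: 47.2
```

apply_moves:
  angular:
    - [0,0,0]
    - [0,0,0]
    - [0,0,0]
  offset:
    - [0,0,-1]
    - [0,0,-2]
    - [0,0,-2]
  fingers: [255,255,255]

```text
time: 6.15
tcp_pos: [533.4, 107.0, 49.4]
eef_rot: [0.295, 3.127, -0.0]
contact_force: [0.6, -0.0, 0.4]
grip_width: 47.9
```

apply_moves:
  angular:
    - [0,0,0]
    - [0,0,0]
    - [0,0,0]
    - [0,0,0]
    - [0,0,0]
    - [0,0,0]
    - [0,0,0]
    - [0,0,0]
    - [0,0,-0.05]
    - [0,0,-0.11]
    - [0,0,-0.11]
    - [0,0,-0.11]
    - [0,0,-0.11]
    - [0,0,-0.11]
    - [0,0,-0.11]
    - [0,0,-0.11]
    - [0,0,-0.11]
  offset:
    - [0,0,0]
    - [0,0,0]
    - [0,0,0]
    - [0,0,0]
    - [0,0,10]
    - [0,0,45]
    - [0,0,90]
    - [0,0,135]
    - [-5,12,151]
    - [-25,57,151]
    - [-45,104,151]
    - [-65,150,151]
    - [-84,194,151]
    - [-100,231,151]
    - [-110.5,255,151]
    - [-110.5,255,151]
    - [-110.5,255,151]
  fingers: [0,0,0,0,0,0,0,0,0,0,0,0,0,0,0,0,0]

```text
time: 7.85
tcp_pos: [421.9, 362.5, 200.5]
eef_rot: [0.462, 3.107, -0.0]
contact_force: [0.1, -0.3, -0.7]
grip_width: 91.8
```

Run:
```python
from h import *
o=get_obs();print(o['time'],o['tcp_pos'],o['eef_rot'],o['q'],o['contact_force'],o['grip_width'])
c=cam('wrist');cv2.imwrite('pics/w3.png',grab_frame('wrist'));cv2.imwrite('pics/t3.png',grab_frame('top'))
print(proj(c,[[422.5,362,85]]))
```

```text
7.85 [421.94744382 362.53915332 200.48450129] [ 4.62365481e-01  3.10708317e+00 -1.91513665e-04] [ 0.04248718  0.58146232 -1.07152048  1.81787807  0.57420021  1.09357715
  0.03643474] [ 0.13684607 -0.32627356 -0.73646128] 91.83843065392628
[[319.48519814 243.46252127]]
```

View pics/w3.png

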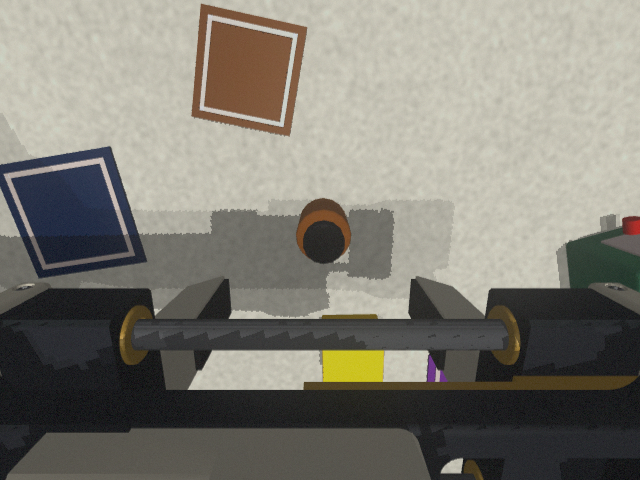

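View pics/t3.png

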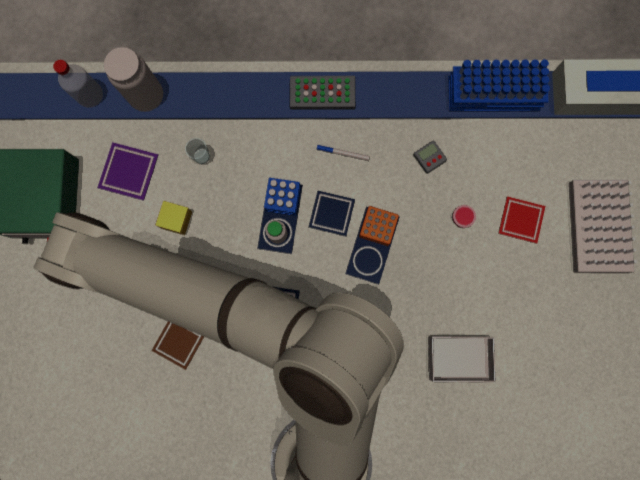

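Run:
```python
from meas import *
c=cam('wrist');im=cv2.imread('pics/w3.png')
ct=biggest(mask(im,(0,0,0),(180,255,45),(323,241),26));w=ray(c,ct.reshape(-1,2),85)
print(cv2.fitEllipse(w[:,:2].astype(np.float32)))
im=up(cv2.imread('pics/t3.png'),4);c=cam('top')
ct=biggest(mask(im,(50,90,60),(80,255,255),(277*4,230*4),80));w=ray(c,(ct.reshape(-1,2)+.5)/4-.5,87)
print('white',cv2.fitEllipse(w[:,:2].astype(np.float32)))
```

```text
((424.15045166015625, 363.09307861328125), (31.163978576660156, 32.06829833984375), 66.31935119628906)
white ((528.7410888671875, 106.2310791015625), (32.1572265625, 32.713111877441406), 133.29922485351562)
```

apply_moves:
  angular:
    - [0,0,0]
    - [0,0,0]
    - [0,0,0]
    - [0,0,0]
    - [0,0,0]
    - [0,0,0]
    - [0,0,0]
    - [0,0,0]
    - [0,0,0]
    - [0,0,0]
    - [0,0,0]
    - [0,0,0]
    - [0,0,0]
  offset:
    - [1.7,1,-30]
    - [1.7,1,-70]
    - [1.7,1,-110]
    - [1.7,1,-135]
    - [1.7,1,-148]
    - [1.7,1,-153]
    - [1.7,1,-153]
    - [1.7,1,-153]
    - [1.7,1,-153]
    - [1.7,1,-153]
    - [1.7,1,-153]
    - [1.7,1,-153]
    - [1.7,1,-153]
  fingers: [0,0,0,0,0,0,0,255,255,255,255,255,255]

```text
time: 9.25
tcp_pos: [424.5, 363.5, 47.3]
eef_rot: [0.466, 3.106, 0.002]
contact_force: [0.1, 0.7, 0.7]
grip_width: 48.5
```

apply_moves:
  angular:
    - [0,0,0]
    - [0,0,0]
    - [0,0,0]
    - [0,0,0]
    - [0,0,0]
    - [0,0,0]
    - [0,0,0]
    - [0,0,0]
    - [0,0,0]
    - [0,0,0]
    - [0,0,0]
    - [0,0,0]
    - [0,0,0]
    - [0,0,0]
    - [0,0,0]
    - [0,0,0]
    - [0,0,0]
    - [0,0,0]
    - [0,0,0]
    - [0,0,0]
  offset:
    - [0,0,10]
    - [0,0,35]
    - [0,0,70]
    - [0,0,100]
    - [1,-10,120]
    - [2,-30,125]
    - [5,-60,125]
    - [8,-95,125]
    - [11,-130,125]
    - [14,-165,125]
    - [17,-200,125]
    - [20,-235,125]
    - [23,-270,125]
    - [26,-305,125]
    - [29,-340,125]
    - [32,-375,125]
    - [35,-410,125]
    - [38,-440,125]
    - [40,-463,125]
    - [40.7,-473,125]
  fingers: [255,255,255,255,255,255,255,255,255,255,255,255,255,255,255,255,255,255,255,255]

```text
time: 11.25
tcp_pos: [464.6, -112.6, 172.1]
eef_rot: [-0.471, -3.105, 0.001]
contact_force: [-0.4, 0.6, -2.2]
grip_width: 47.6
```

apply_moves:
  angular:
    - [0,0,0]
    - [0,0,0]
    - [0,0,0]
    - [0,0,0]
  offset:
    - [0,0,0]
    - [0,0,0]
    - [0,0,0]
    - [0,0,0]
  fingers: [255,255,255,255]

```text
time: 11.65
tcp_pos: [464.9, -108.6, 172.2]
eef_rot: [0.462, 3.107, 0.0]
contact_force: [0.5, -0.0, -1.6]
grip_width: 47.3
```

Run:
```python
from h import *
o=get_obs();print(o['time'],o['tcp_pos'],o['eef_rot'],o['q'],o['contact_force'],o['grip_width'])
c=cam('wrist');cv2.imwrite('pics/w4.png',grab_frame('wrist'))
print(proj(c,[[464.9,-109.9,2],[533,107.2,2]]))
t=np.linspace(0,6.28,13)
print(proj(c,np.c_[464.9+33*np.cos(t),-109.9+33*np.sin(t),t*0+2]).round().astype(int).tolist())
```

```text
11.65 [ 464.94011994 -108.55917239  172.17422385] [4.62158760e-01 3.10739103e+00 1.91314632e-04] [ 1.10431754  0.50704121 -1.14978292  2.02499542  0.56528425  0.97406843
  0.94001519] [ 0.53655975 -0.02439225 -1.61661889] 47.31184779054688
[[318.48227946 226.63072128]
 [557.44409943 228.37388974]]
[[328, 258], [343, 249], [352, 234], [352, 217], [343, 201], [327, 193], [308, 193], [293, 203], [284, 219], [286, 236], [295, 251], [311, 259], [328, 258]]
```

View pics/w4.png

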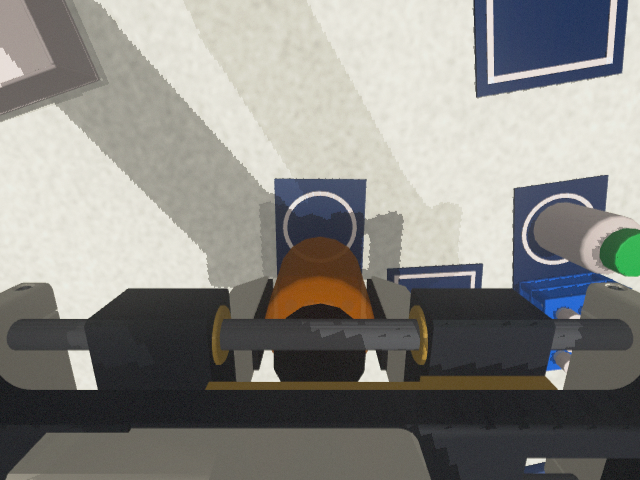

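```bash
cat > ringfit.py <<'E'
from meas import *
from scipy.optimize import least_squares
def ringfit(im,c,xy,r=40,loV=150,z=2):
    # white pixels with dark-blue neighbours
    h=cv2.cvtColor(im,cv2.COLOR_BGR2HSV)
    pred=ray(c,xy,z)[0,:2]
    v,u=np.nonzero((h[...,1]<90)&(h[...,2]>90)); w=ray(c,np.c_[u,v],z)[:,:2]
    d=np.hypot(*(w-pred).T); s=(d>28)&(d<38)
    blue=cv2.dilate(cv2.inRange(h,(100,90,20),(130,255,140)),np.ones((7,7)))
    s&=blue[v,u]>0
    w=w[s]; f=lambda p:np.hypot(w[:,0]-p[0],w[:,1]-p[1])-p[2]
    r=least_squares(f,[*pred,33],loss='soft_l1',f_scale=1.5);return r.x.round(1),len(w),np.median(abs(r.fun)).round(2)
E
python3 - <<'E'
from ringfit import *
c=cam('wrist');im=cv2.imread('pics/w4.png')
print(ringfit(im,c,(319,226.5)));print(ringfit(im,c,(558,228)))
E
```

```text
(array([ 465.4, -109.1,   33.1]), 666, np.float64(1.64))
(array([533.6, 107.8,  33.7]), 1177, np.float64(1.78))
```

apply_moves:
  angular:
    - [0,0,0]
    - [0,0,0]
    - [0,0,0]
    - [0,0,0]
    - [0,0,0]
    - [0,0,0]
    - [0,0,0]
    - [0,0,0]
    - [0,0,0]
    - [0,0,0]
    - [0,0,0]
  offset:
    - [0.4,0.6,-10]
    - [0.4,0.6,-35]
    - [0.4,0.6,-65]
    - [0.4,0.6,-90]
    - [0.4,0.6,-106]
    - [0.4,0.6,-115]
    - [0.4,0.6,-119]
    - [0.4,0.6,-121]
    - [0.4,0.6,-122.5]
    - [0.4,0.6,-123]
    - [0.4,0.6,-123]
  fingers: [255,255,255,255,255,255,255,255,255,255,255]

```text
time: 12.8
tcp_pos: [465.7, -109.6, 49.5]
eef_rot: [0.466, 3.106, -0.0]
contact_force: [-0.5, 0.2, -1.8]
grip_width: 47.6
```

apply_moves:
  angular:
    - [0,0,0]
    - [0,0,0]
    - [0,0,0]
    - [0,0,0]
    - [0,0,0]
    - [0,0,0]
    - [0,0,0]
    - [0,0,0]
    - [0,0,0]
    - [0,0,0]
    - [0,0,0]
    - [0,0,0]
    - [0,0,0]
    - [0,0,0]
    - [0,0,0]
    - [0,0,0]
  offset:
    - [0,0,-0.7]
    - [0,0,-0.7]
    - [0,0,-0.7]
    - [0,0,-0.7]
    - [0,0,-0.7]
    - [0,0,10]
    - [0,0,45]
    - [0,0,90]
    - [0,0,135]
    - [7,20,170]
    - [20,62,181]
    - [34,107,181]
    - [48,152,181]
    - [62,197,181]
    - [68,216.5,181]
    - [68,216.5,181]
  fingers: [255,0,0,0,0,0,0,0,0,0,0,0,0,0,0,0]

```text
time: 14.4
tcp_pos: [533.2, 112.1, 231.3]
eef_rot: [0.455, 3.108, 0.005]
contact_force: [-0.6, -0.5, -0.5]
grip_width: 91.8
```

Run:
```python
from ringfit import *
o=get_obs();print(o['time'],o['tcp_pos'],o['eef_rot'],o['grip_width'])
c=cam('wrist');im=grab_frame('wrist');cv2.imwrite('pics/w5.png',im);cv2.imwrite('pics/t5.png',grab_frame('top'))
p=proj(c,[[533.5,107.5,2],[465,-109.5,2],[465,-109.5,87]]);print(p)
for q in p[:2]: print(ringfit(im,c,q))
ct=biggest(mask(im,(50,90,60),(80,255,255),(320,240),80));w=ray(c,ct.reshape(-1,2),87)
print('white',cv2.fitEllipse(w[:,:2].astype(np.float32)))
```

```text
14.4 [533.16704771 112.10830199 231.27519779] [0.45507298 3.10762498 0.0048159 ] 91.79936754870214
[[315.28698304 214.99258886]
 [111.25074464 212.36973654]
 [ 53.93691976 231.85555737]]
(array([534.3, 107.3,  33.7]), 670, np.float64(1.86))
(array([ 465.8, -109.5,   32.9]), 414, np.float64(1.27))
white ((529.3684692382812, 107.61219787597656), (32.0123291015625, 34.302650451660156), 69.7880630493164)
```

View pics/w5.png

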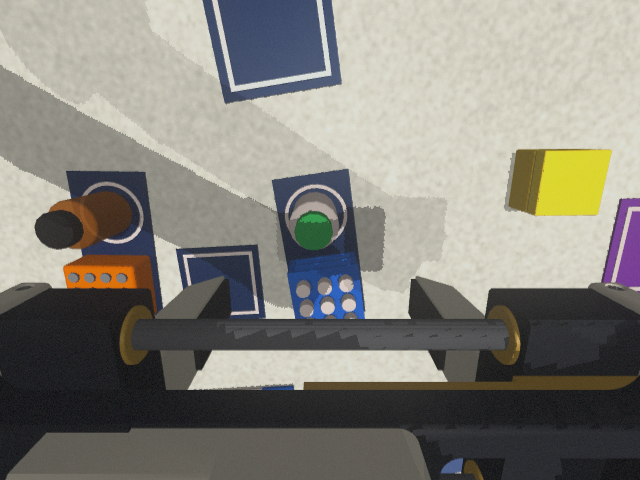

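The white bottle stands about 4.5 mm short of its ring centre in x (cap at (313,230), ring centre at (315,214)). I'll regrip it and shift it.

apply_moves:
  angular:
    - [0,0,0]
    - [0,0,0]
    - [0,0,0]
    - [0,0,0]
    - [0,0,0]
    - [0,0,0]
    - [0,0,0]
    - [0,0,0]
    - [0,0,0]
    - [0,0,0]
    - [0,0,0]
    - [0,0,0]
    - [0,0,0]
    - [0,0,0]
    - [0,0,0]
    - [0,0,0]
    - [0,0,0]
    - [0,0,0]
    - [0,0,0]
    - [0,0,0]
  offset:
    - [-2,0,0]
    - [-4,0,-20]
    - [-4,0,-60]
    - [-4,0,-100]
    - [-4,0,-140]
    - [-4,0,-165]
    - [-4,0,-176]
    - [-4,0,-180]
    - [-4,0,-180]
    - [-4,0,-180]
    - [-4,0,-180]
    - [-4,0,-180]
    - [-4,0,-180]
    - [-4,0,-178]
    - [-4,0,-176]
    - [-2,0,-176]
    - [0.6,0,-176]
    - [0.6,0,-176]
    - [0.6,0,-178.5]
    - [0.6,0,-180]
  fingers: [0,0,0,0,0,0,0,0,255,255,255,255,255,255,255,255,255,255,255,255]

```text
time: 16.5
tcp_pos: [534.6, 107.7, 51.6]
eef_rot: [0.465, 3.106, -0.001]
contact_force: [-6.1, -2.8, 25.9]
grip_width: 47.5
```

apply_moves:
  angular:
    - [0,0,0]
    - [0,0,0]
    - [0,0,0]
    - [0,0,0]
    - [0,0,0]
    - [0,0,0]
    - [0,0,0]
    - [0,0,0]
    - [0,0,0]
    - [0,0,0]
    - [0,0,0]
    - [0,0,0]
    - [0,0,0]
  offset:
    - [0,0,0]
    - [0,0,-0.2]
    - [0,0,-0.2]
    - [0,0,-0.2]
    - [0,0,-0.2]
    - [0,0,-0.2]
    - [0,0,10]
    - [0,0,50]
    - [0,0,95]
    - [0,0,140]
    - [0,0,175]
    - [0,0,180]
    - [0,0,180]
  fingers: [255,255,0,0,0,0,0,0,0,0,0,0,0]

```text
time: 17.8
tcp_pos: [534.6, 107.1, 231.5]
eef_rot: [0.466, 3.104, 0.0]
contact_force: [0.1, -0.3, -0.8]
grip_width: 91.8
```

```bash
cat > chk.py <<'E'
from ringfit import *
import sys
k=sys.argv[1]
o=get_obs();print(o['time'],o['tcp_pos'],o['eef_rot'],o['grip_width'])
c=cam('wrist');im=grab_frame('wrist');cv2.imwrite(f'pics/w{k}.png',im);cv2.imwrite(f'pics/t{k}.png',grab_frame('top'))
p=proj(c,[[533.5,107.5,2],[465,-109.5,2],[465,-109.5,87],[533.5,107.5,87]])
for q in p[:2]: print(ringfit(im,c,q))
ct=biggest(mask(im,(50,90,60),(80,255,255),p[3],60));w=ray(c,ct.reshape(-1,2),87)
print('white',cv2.fitEllipse(w[:,:2].astype(np.float32)))
ct=biggest(mask(im,(0,0,0),(180,255,45),p[2],26));w=ray(c,ct.reshape(-1,2),87)
print('amber',cv2.fitEllipse(w[:,:2].astype(np.float32)))
E
python3 chk.py 6
```

```text
17.8 [534.62843981 107.14144555 231.49143967] [4.66114749e-01 3.10403205e+00 1.30186330e-04] 91.81430716166679
(array([534.7, 107.4,  34.1]), 662, np.float64(1.89))
(array([ 465.7, -109.6,   33. ]), 449, np.float64(1.21))
white ((534.1572875976562, 107.19075012207031), (31.996061325073242, 34.67405319213867), 73.26070404052734)
amber ((464.5965881347656, -101.61359405517578), (26.763273239135742, 31.69351577758789), 45.41627883911133)
```

View pics/w6.png

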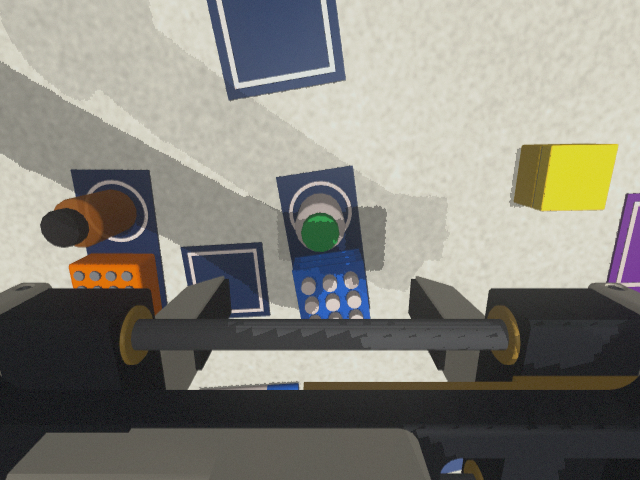

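Run:
```python
from meas import *
im0=cv2.imread('pics/t6.png');cv2.imwrite('pics/t6z.png',up(im0[170:300,240:420],4))
c=cam('top');print(proj(c,[[465,-109.5,87],[533.5,107.4,87]]))
c=cam('wrist');im=cv2.imread('pics/w6.png');print(proj(c,[[465.4,-109.4,87]]));cv2.imwrite('pics/w6z.png',up(im[160:280,30:180],5))
```

```text
[[369.62797953 256.34686003]
 [273.87410606 226.17992881]]
[[ 60.14045701 232.75823518]]
```

View pics/t6z.png

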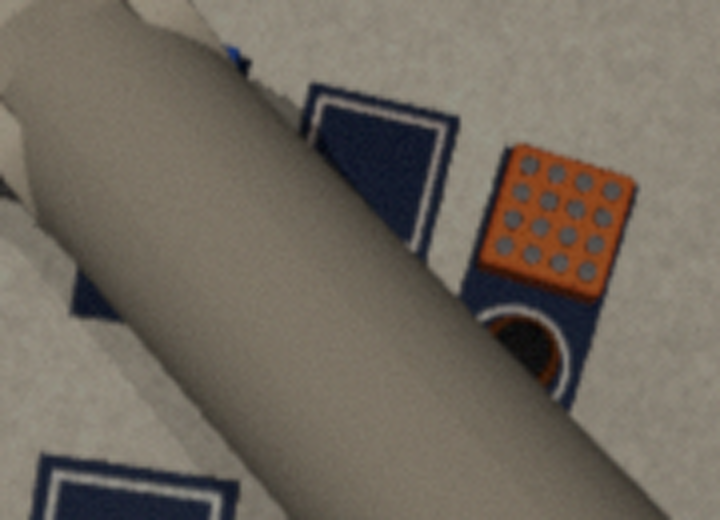

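View pics/w6z.png

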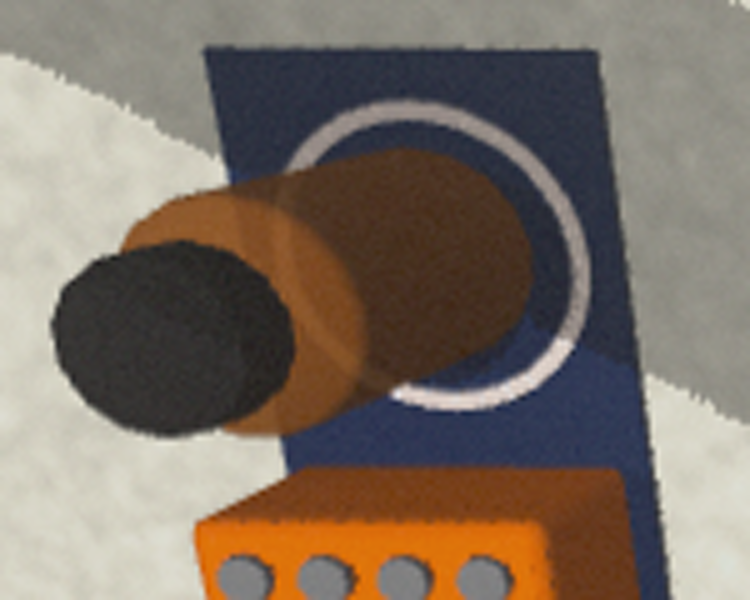

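apply_moves:
  angular:
    - [0,0,-0.05]
    - [0,0,-0.15]
    - [0,0,-0.3]
    - [0,0,-0.45]
    - [0,0,-0.6]
    - [0,0,-0.75]
    - [0,0,-0.9]
    - [0,0,-1.05]
    - [0,0,-1.2]
    - [0,0,-1.35]
    - [0,0,-1.48]
    - [0,0,-1.555]
    - [0,0,-1.555]
    - [0,0,-1.555]
    - [0,0,-1.555]
  offset:
    - [1,10,0]
    - [3,30,0]
    - [6,55,0]
    - [9,80,0]
    - [12,105,0]
    - [15,130,0]
    - [18,155,-5]
    - [21,180,-10]
    - [24,205,-15]
    - [27,225,-20]
    - [29,240,-25]
    - [29.5,246,-29]
    - [29.5,246,-29]
    - [29.5,246,-29]
    - [29.5,246,-29]
  fingers: [0,0,0,0,0,0,0,0,0,0,0,0,0,0,0]

```text
time: 19.4
tcp_pos: [563.4, 352.1, 200.3]
eef_rot: [2.511, 1.888, -0.002]
contact_force: [0.4, -0.2, -0.4]
grip_width: 91.5
```

Run:
```python
from meas import *
o=get_obs();print(o['time'],o['tcp_pos'],o['eef_rot'],o['grip_width'],o['q'])
c=cam('wrist');im=grab_frame('wrist');cv2.imwrite('pics/w7.png',im);it=grab_frame('top');cv2.imwrite('pics/t7.png',it)
p=proj(c,[[563.4,353,50]]);print(p)
hs=cv2.cvtColor(im,cv2.COLOR_BGR2HSV);print(hs[int(p[0,1]),int(p[0,0])])
cv2.imwrite('pics/t7z.png',up(it[170:300,240:420],4))
im=up(it,4);c=cam('top')
for n,lo,hi,q in (('white',(50,90,60),(80,255,255),(274,226)),('amber',(0,0,0),(180,255,24),(369.6,256.3))):
    ct=biggest(mask(im,lo,hi,np.array(q)*4,44));w=ray(c,(ct.reshape(-1,2)+.5)/4-.5,87);print(n,cv2.fitEllipse(w[:,:2].astype(np.float32)))
```

```text
19.4 [563.38527483 352.11125213 200.302171  ] [ 2.51050716e+00  1.88821914e+00 -2.21913651e-03] 91.46454763139984 [-0.14027371  0.62634653 -0.67594285  1.54378022  0.41940819  1.12191667
 -1.1892259 ]
[[320.95854819 228.54584255]]
[ 24 184 129]
white ((533.6431884765625, 105.86104583740234), (32.309967041015625, 32.93478012084961), 121.45403289794922)
amber ((462.79718017578125, -109.81080627441406), (30.62057113647461, 32.00468444824219), 65.00756072998047)
```

View pics/w7.png

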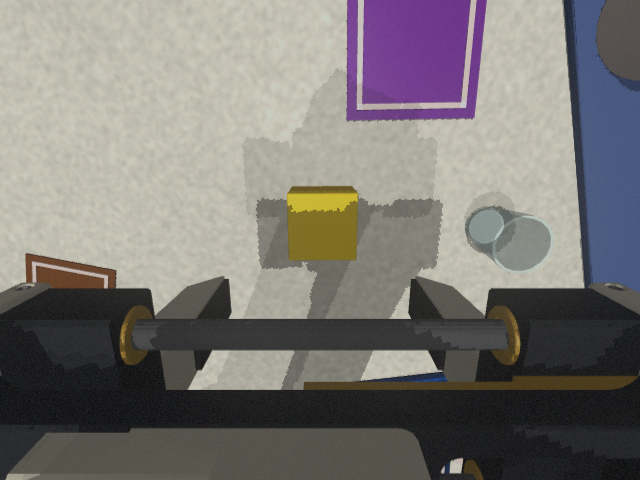

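View pics/t7z.png

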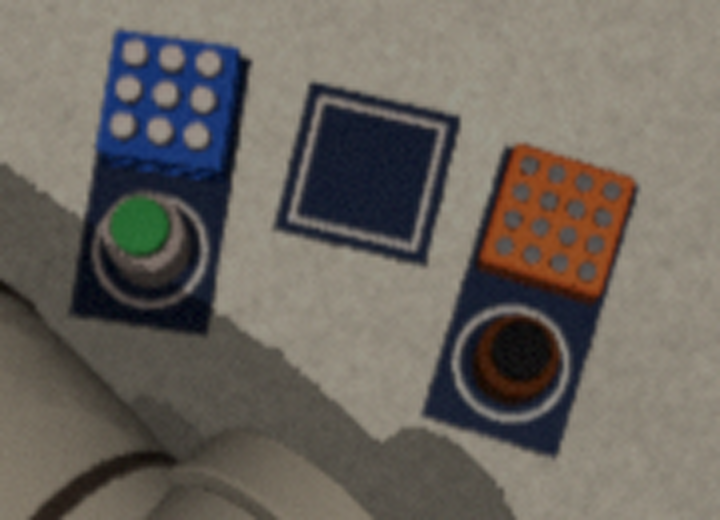

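Run:
```python
from meas import *
c=cam('wrist');im=cv2.imread('pics/w7.png')
m=mask(im,(18,120,80),(36,255,255),(321,228),60)
ct=biggest(m);w=ray(c,ct.reshape(-1,2),50);print(rect(w),cv2.boundingRect(ct))
# lower (near) edges at z=50: use only pixels v>195
s=ct.reshape(-1,2);print(rect(ray(c,s[s[:,1]>=193],50)))
o=get_obs();a=np.arctan2(1.88822,2.51051);print(np.degrees(2*a)-90)
```

```text
[565.9 356.7  67.6  61.7  73.9] (287, 186, 71, 75)
[565.1 353.8  61.6  61.7  73.9]
-16.104441353921032
```

apply_moves:
  angular:
    - [0,0,0]
    - [0,0,0]
    - [0,0,0]
    - [0,0,0]
    - [0,0,0]
    - [0,0,0]
    - [0,0,0]
    - [0,0,0]
    - [0,0,0]
    - [0,0,0]
    - [0,0,0]
    - [0,0,0]
    - [0,0,0]
  offset:
    - [1,0.4,-30]
    - [1,0.4,-70]
    - [1,0.4,-110]
    - [1,0.4,-140]
    - [1,0.4,-158]
    - [1,0.4,-168]
    - [1,0.4,-168]
    - [1,0.4,-168]
    - [1,0.4,-168]
    - [1,0.4,-168]
    - [1,0.4,-168]
    - [1,0.4,-168]
    - [1,0.4,-168]
  fingers: [0,0,0,0,0,0,0,0,255,255,255,255,255]
  squeeze: 25

```text
time: 20.8
tcp_pos: [565.0, 353.5, 33.6]
eef_rot: [2.511, 1.887, 0.001]
contact_force: [-0.3, -0.4, 1.6]
grip_width: 61.9
```

apply_moves:
  angular:
    - [0,0,0]
    - [0,0,0]
    - [0,0,0]
    - [0,0,0]
    - [0,0,0.01]
    - [0,0,0.02]
    - [0,0,0.03]
    - [0,0,0.04]
    - [0,0,0.0445]
    - [0,0,0.0445]
    - [0,0,0.0445]
    - [0,0,0.0445]
    - [0,0,0.0445]
    - [0,0,0.0445]
    - [0,0,0.0445]
    - [0,0,0.0445]
    - [0,0,0.0445]
    - [0,0,0.0445]
    - [0,0,0.0445]
    - [0,0,0.0445]
  offset:
    - [0,0,10]
    - [0,0,40]
    - [0,0,80]
    - [0,0,110]
    - [0,-8,130]
    - [1,-25,135]
    - [3,-50,135]
    - [5,-80,135]
    - [6,-112,135]
    - [7,-145,135]
    - [9,-178,135]
    - [10,-211,135]
    - [11,-244,135]
    - [12,-277,135]
    - [14,-310,135]
    - [15,-340,135]
    - [16,-363,135]
    - [16.7,-378,135]
    - [16.7,-378,135]
    - [16.7,-378,135]
  fingers: [255,255,255,255,255,255,255,255,255,255,255,255,255,255,255,255,255,255,255,255]

```text
time: 22.8
tcp_pos: [580.8, -23.6, 168.0]
eef_rot: [-2.468, -1.942, -0.001]
contact_force: [-0.2, 0.2, -1.1]
grip_width: 61.6
```

Run:
```python
from h import *
o=get_obs();print(o['time'],o['tcp_pos'],o['eef_rot'],o['grip_width'],o['q'],o['contact_force'])
print(np.degrees(2*np.arctan2(o['eef_rot'][1],o['eef_rot'][0]))-90)
c=cam('wrist');im=grab_frame('wrist');cv2.imwrite('pics/w8.png',im);cv2.imwrite('pics/t8.png',grab_frame('top'))
a=np.radians(-13.5);x=np.array([np.cos(a),np.sin(a)]);y=np.array([-x[1],x[0]])
P=[np.r_[np.array([580.9,-24.2])+40*i*x+40*j*y,2] for i,j in((1,1),(1,-1),(-1,-1),(-1,1))]
print(proj(c,P).round(1).tolist())
```

```text
22.8 [580.82919753 -23.57782864 167.99274247] [-2.46787291e+00 -1.94244916e+00 -6.00419296e-04] 61.591519979379335 [ 0.50708223  0.51898928 -0.67020601  1.78945745  0.38235387  0.9669145
 -0.55741834] [-0.15797365  0.18734281 -1.05646615]
-373.58782315007466
[[365.6, 183.3], [362.7, 266.3], [280.3, 266.5], [277.2, 183.5]]
```

View pics/w8.png

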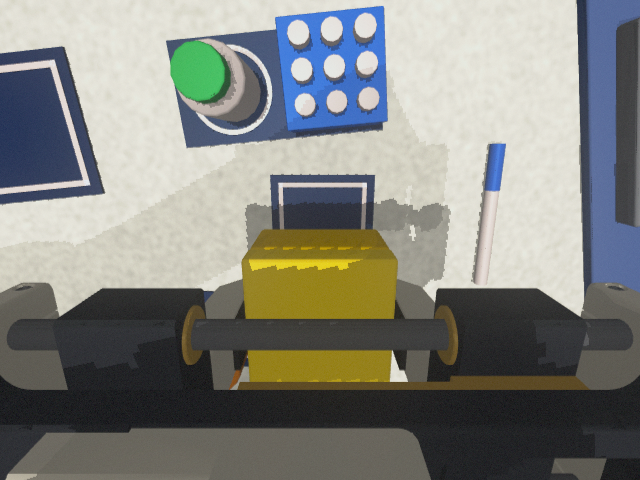

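The outline edges are at (278,182) and (368,182) against predicted (277,183) and (366,183), so it is centred to about 1 mm. Lowering the box.

apply_moves:
  angular:
    - [0,0,0]
    - [0,0,0]
    - [0,0,0]
    - [0,0,0]
    - [0,0,0]
    - [0,0,0]
    - [0,0,0]
    - [0,0,0]
    - [0,0,0]
    - [0,0,0]
    - [0,0,0]
    - [0,0,0]
  offset:
    - [0.6,0,-10]
    - [0.6,0,-35]
    - [0.6,0,-65]
    - [0.6,0,-95]
    - [0.6,0,-114]
    - [0.6,0,-124]
    - [0.6,0,-128]
    - [0.6,0,-130]
    - [0.6,0,-131.5]
    - [0.6,0,-132.5]
    - [0.6,0,-132.5]
    - [0.6,0,-132.5]
  fingers: [255,255,255,255,255,255,255,255,255,255,255,255]

```text
time: 24.1
tcp_pos: [582.1, -24.6, 36.1]
eef_rot: [2.469, 1.942, 0.001]
contact_force: [0.1, -0.6, -2.1]
grip_width: 61.6
```

apply_moves:
  angular:
    - [0,0,0]
    - [0,0,0]
    - [0,0,0]
    - [0,0,0]
    - [0,0,0]
    - [0,0,0]
    - [0,0,0]
    - [0,0,0]
    - [0,0,0]
    - [0,0,0]
    - [0,0,0]
    - [0,0,0]
    - [0,0,0]
    - [0,0,0]
  offset:
    - [0,0,-0.8]
    - [0,0,-0.8]
    - [0,0,-0.8]
    - [0,0,-0.8]
    - [0,0,-0.8]
    - [0,0,-0.8]
    - [0,0,8]
    - [0,0,40]
    - [0,0,85]
    - [0,0,130]
    - [0,0,165]
    - [0,0,175]
    - [0,0,175]
    - [0,0,175]
  fingers: [255,255,0,0,0,0,0,0,0,0,0,0,0,0]

```text
time: 25.5
tcp_pos: [580.9, -24.8, 209.6]
eef_rot: [-2.469, -1.942, 0.002]
contact_force: [-0.5, -0.1, -0.0]
grip_width: 92.3
```

Run:
```python
from meas import *
o=get_obs();print(o['time'],o['tcp_pos'],o['eef_rot'],o['grip_width'])
c=cam('wrist');im=grab_frame('wrist');cv2.imwrite('pics/w9.png',im)
p=proj(c,[[581.5,-24.2,52]]);print(p)
m=mask(im,(18,120,80),(36,255,255),p[0],70);ct=biggest(m);s=ct.reshape(-1,2);print(cv2.boundingRect(ct),rect(ray(c,s,52)))
cv2.imwrite('pics/w9z.png',up(im[140:300,230:420],4))
```

```text
25.5 [580.94028896 -24.81619989 209.57774573] [-2.46856437e+00 -1.94210624e+00  2.03487213e-03] 92.34366361459296
[[321.81949285 226.88624141]]
(287, 187, 69, 72) [581.4 -21.   66.3  61.6  76.3]
```

View pics/w9z.png

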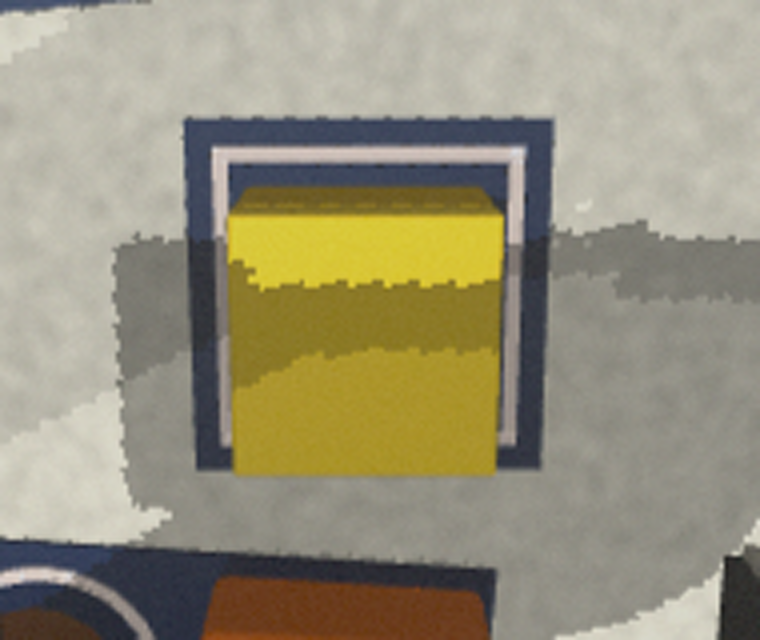

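Run:
```python
from meas import *
c=cam('wrist');im=cv2.imread('pics/w9.png')
f=lambda q:[ (230+(a+.5)/4-.5,140+(b+.5)/4-.5) for a,b in q]
bt=ray(c,f([(228,213),(503,213),(497,475),(233,475)]),52)[:,:2]
sq=ray(c,f([(210,146),(526,146),(516,446),(219,446)]),2)[:,:2]
bb=ray(c,f([(244,187),(490,187)]),2)[:,:2]  # bottom far edge
print('box',bt.mean(0),'sq',sq.mean(0)); 
for q in (bt,sq,bb): print(np.linalg.norm(np.diff(q,axis=0),axis=1).round(1),np.degrees(np.arctan2(*(q[1]-q[0])[::-1])).round(1))
a=np.radians(-13.5);R=np.array([[np.cos(a),np.sin(a)],[-np.sin(a),np.cos(a)]])
print('sq frame err',R@(bt.mean(0)-sq.mean(0)))
print('bottom edge mid in sq frame', R@(bb.mean(0)-sq.mean(0)))
cv2.imwrite('pics/x.png',im[:2,:2])
```

```text
box [580.21386564 -23.44190125] sq [580.95723259 -23.34319711]
[60.8 61.3 61.8] -13.7
[80.5 80.3 80.6] -13.7
[63.2] -13.7
sq frame err [-0.69978564 -0.2695125 ]
bottom edge mid in sq frame [-0.14265241 29.78888149]
```

apply_moves:
  angular:
    - [0,0,0]
    - [0,0,0]
    - [0,0,0]
    - [0,0,0]
    - [0,0,0]
    - [0,0,0]
    - [0,0,0]
    - [0,0,0]
    - [0,0,0]
    - [0,0,0]
    - [0,0,0]
    - [0,0,0]
  offset:
    - [0,-15,0]
    - [-2,-50,0]
    - [-4,-90,0]
    - [-6,-130,0]
    - [-8,-170,0]
    - [-9,-210,0]
    - [-10,-250,-10]
    - [-11,-285,-20]
    - [-11.5,-306,-25]
    - [-11.5,-314,-29]
    - [-11.5,-314,-29]
    - [-11.5,-314,-29]
  fingers: [0,0,0,0,0,0,0,0,0,0,0,0]

```text
time: 26.75
tcp_pos: [571.0, -335.9, 181.6]
eef_rot: [-2.465, -1.945, -0.002]
contact_force: [0.1, -0.4, -0.1]
grip_width: 91.6
```

Run:
```python
from meas import *
o=get_obs();print(o['time'],o['tcp_pos'],o['eef_rot'],o['grip_width'])
c=cam('wrist');im=grab_frame('wrist');cv2.imwrite('pics/w10.png',im)
p=proj(c,[[570.2,-338.7,18]]);print(p)
m=mask(im,(150,50,80),(180,255,255),p[0],60);ct=biggest(m);w=ray(c,ct.reshape(-1,2),18);print(cv2.boundingRect(ct),cv2.fitEllipse(w[:,:2].astype(np.float32)))
m=mask(im,(165,150,80),(180,255,255),p[0],60);ct=biggest(m);w=ray(c,ct.reshape(-1,2),18);print('inner',cv2.fitEllipse(w[:,:2].astype(np.float32)))
```

```text
26.75 [ 571.00776635 -335.94465151  181.59539845] [-2.46544459e+00 -1.94517112e+00 -2.16076751e-03] 91.57909160711488
[[320.97294858 229.53453301]]
(295, 200, 57, 57) ((572.1151733398438, -338.5038146972656), (52.778499603271484, 53.795143127441406), 166.13632202148438)
inner ((572.0966796875, -340.63330078125), (39.35178756713867, 41.596946716308594), 113.0635986328125)
```

View pics/w10.png

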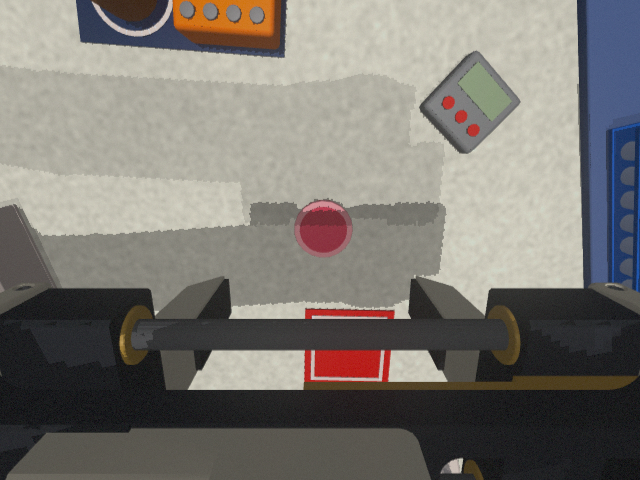

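apply_moves:
  angular:
    - [0,0,0]
    - [0,0,0]
    - [0,0,0]
    - [0,0,0]
    - [0,0,0]
    - [0,0,0]
    - [0,0,0]
    - [0,0,0]
    - [0,0,0]
    - [0,0,0]
  offset:
    - [1.3,-0.6,-25]
    - [1.3,-0.6,-65]
    - [1.3,-0.6,-105]
    - [1.3,-0.6,-135]
    - [1.3,-0.6,-150]
    - [1.3,-0.6,-156]
    - [1.3,-0.6,-159]
    - [1.3,-0.6,-161]
    - [1.3,-0.6,-161]
    - [1.3,-0.6,-161]
  fingers: [0,0,0,0,0,0,0,0,0,0]
  squeeze: 12

```text
time: 27.8
tcp_pos: [572.3, -339.6, 21.8]
eef_rot: [2.468, 1.941, 0.001]
contact_force: [0.4, -0.5, -0.6]
grip_width: 91.3
```

apply_moves:
  angular:
    - [0,0,0]
    - [0,0,0]
    - [0,0,0]
    - [0,0,0]
    - [0,0,0]
    - [0,0,0]
  offset:
    - [0,0,0]
    - [0,0,0]
    - [0,0,0]
    - [0,0,0]
    - [0,0,0]
    - [0,0,0]
  fingers: [255,255,255,255,255,255]
  squeeze: 12

```text
time: 28.4
tcp_pos: [571.6, -339.1, 20.5]
eef_rot: [2.469, 1.943, 0.0]
contact_force: [0.3, 0.6, 0.9]
grip_width: 54.3
```

apply_moves:
  angular:
    - [0,0,0]
    - [0,0,0]
    - [0,0,0]
    - [0,0,0]
    - [0,0,0]
    - [0,0,0]
    - [0,0,0]
    - [0,0,0]
    - [0,0,0]
    - [0,0,0]
    - [0,0,0]
    - [0,0,0]
    - [0,0,0]
    - [0,0,0]
    - [0,0,0]
    - [0,0,0]
    - [0,0,0]
    - [0,0,0]
    - [0,0,0]
    - [0,0,0]
  offset:
    - [0,0,10]
    - [0,0,35]
    - [0,0,70]
    - [0,0,105]
    - [0,8,125]
    - [1,24,130]
    - [2,48,130]
    - [3,76,130]
    - [4,104,130]
    - [5,132,130]
    - [6,160,130]
    - [7,188,130]
    - [7.5,216,130]
    - [8,244,130]
    - [8.5,270,130]
    - [9,292,130]
    - [9.1,307,130]
    - [9.1,315,130]
    - [9.1,315,130]
    - [9.1,315,130]
  fingers: [255,255,255,255,255,255,255,255,255,255,255,255,255,255,255,255,255,255,255,255]

```text
time: 30.4
tcp_pos: [580.4, -25.1, 150.1]
eef_rot: [2.47, 1.942, -0.001]
contact_force: [0.0, -0.3, -0.4]
grip_width: 54.6
```

Run:
```python
from meas import *
o=get_obs();print(o['time'],o['tcp_pos'],o['eef_rot'],o['grip_width'],o['contact_force'])
c=cam('wrist');im=grab_frame('wrist');cv2.imwrite('pics/w11.png',im)
```

```text
30.4 [580.42255804 -25.1240486  150.14040543] [ 2.46961141e+00  1.94154689e+00 -1.46210570e-03] 54.59757635831287 [ 0.00502132 -0.26183524 -0.37954653]
```

View pics/w11.png

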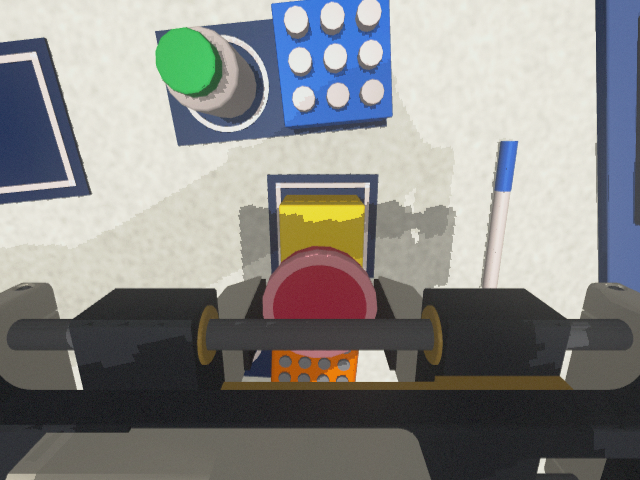

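apply_moves:
  angular:
    - [0,0,0]
    - [0,0,0]
    - [0,0,0]
    - [0,0,0]
    - [0,0,0]
    - [0,0,0]
    - [0,0,0]
    - [0,0,0]
    - [0,0,0]
    - [0,0,0]
    - [0,0,0]
  offset:
    - [0,0,-10]
    - [0,0,-30]
    - [0,0,-50]
    - [0,0,-63]
    - [0,0,-70]
    - [0,0,-74]
    - [0,0,-76]
    - [0,0,-77]
    - [0,0,-77.5]
    - [0,0,-77.5]
    - [0,0,-77.5]
  fingers: [255,255,255,255,255,255,255,255,255,255,255]

```text
time: 31.55
tcp_pos: [580.9, -24.1, 73.4]
eef_rot: [2.469, 1.942, 0.001]
contact_force: [-0.5, -0.7, -0.9]
grip_width: 54.4
```

apply_moves:
  angular:
    - [0,0,0]
    - [0,0,0]
    - [0,0,0]
  offset:
    - [0,0,-0.5]
    - [0,0,-0.8]
    - [0,0,-0.8]
  fingers: [255,255,255]

```text
time: 31.85
tcp_pos: [580.7, -24.1, 72.4]
eef_rot: [2.469, 1.943, 0.0]
contact_force: [-0.1, -0.6, 2.5]
grip_width: 54.2
```

Contact at 2.5 N, so I'll release, rise and inspect.

apply_moves:
  angular:
    - [0,0,0]
    - [0,0,0]
    - [0,0,0]
    - [0,0,0]
    - [0,0,0]
    - [0,0,0]
    - [0,0,0]
    - [0,0,0]
    - [0,0,0]
    - [0,0,0]
    - [0,0,0]
    - [0,0,0]
  offset:
    - [0,0,0]
    - [0,0,0]
    - [0,0,0]
    - [0,0,0]
    - [0,0,0]
    - [0,0,8]
    - [0,0,40]
    - [0,0,85]
    - [0,0,125]
    - [0,0,145]
    - [0,0,145]
    - [0,0,145]
  fingers: [0,0,0,0,0,0,0,0,0,0,0,0]

```text
time: 33.05
tcp_pos: [580.7, -24.3, 217.8]
eef_rot: [2.468, 1.942, 0.001]
contact_force: [0.3, 0.2, -0.8]
grip_width: 91.8
```

Run:
```python
from meas import *
o=get_obs();print(o['time'],o['tcp_pos'],o['eef_rot'],o['grip_width'])
c=cam('wrist');im=grab_frame('wrist');cv2.imwrite('pics/w12.png',im)
p=proj(c,[[580.5,-24,70]]);print(p)
m=mask(im,(150,50,80),(180,255,255),p[0],60);ct=biggest(m);w=ray(c,ct.reshape(-1,2),70);print(cv2.boundingRect(ct),cv2.fitEllipse(w[:,:2].astype(np.float32)))
m=mask(im,(18,120,80),(36,255,255),p[0],80);ct=biggest(m);w=ray(c,ct.reshape(-1,2),52);print(cv2.boundingRect(ct),rect(w))
cv2.imwrite('pics/w12z.png',up(im[140:300,230:420],4))
```

```text
33.05 [580.69591465 -24.27551741 217.79332242] [2.46820041e+00 1.94179571e+00 7.32313252e-04] 91.79702819555932
[[320.70807127 230.18275429]]
(290, 199, 60, 60) ((579.29248046875, -23.013418197631836), (52.055870056152344, 53.5063362121582), 168.1016845703125)
(287, 186, 68, 71) [581.3 -20.9  67.   61.6  76.3]
```

View pics/w12z.png

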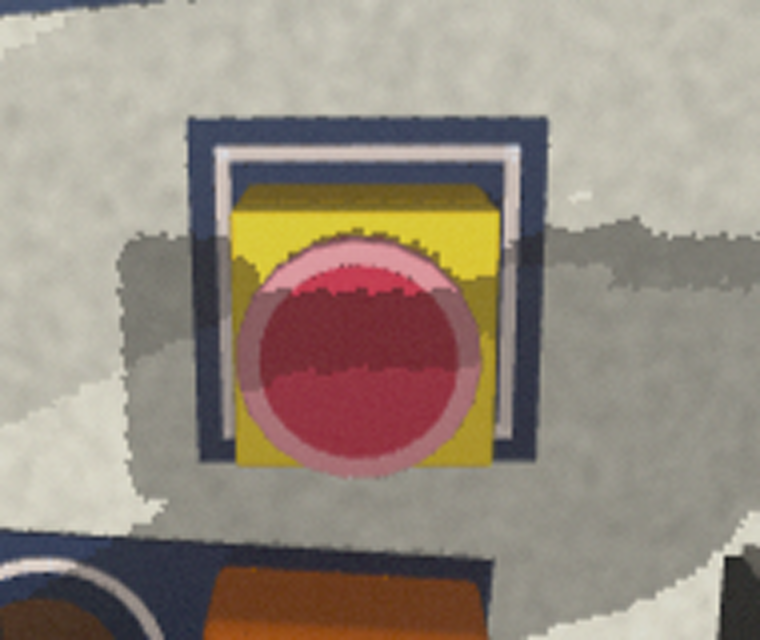

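apply_moves:
  angular:
    - [0,0,0]
    - [0,0,0]
    - [0,0,0]
    - [0,0,0]
    - [0,0,0]
    - [0,0,0]
    - [0,0,0]
    - [0,0,0]
    - [0,0,0]
    - [0,0,0]
    - [0,0,0]
    - [0,0,0]
  offset:
    - [0,0,30]
    - [-15,-30,45]
    - [-35,-68,45]
    - [-55,-106,45]
    - [-75,-144,45]
    - [-95,-182,45]
    - [-115,-220,45]
    - [-135,-258,45]
    - [-150,-290,45]
    - [-160,-306,45]
    - [-160,-306,45]
    - [-160,-306,45]
  fingers: [0,0,0,0,0,0,0,0,0,0,0,0]

```text
time: 34.3
tcp_pos: [420.3, -329.3, 261.0]
eef_rot: [-2.467, -1.94, -0.001]
contact_force: [-0.9, -0.3, -0.4]
grip_width: 91.5
```

```bash
cat > fin.py <<'E'
from meas import *
o=get_obs();print(o['time'],o['tcp_pos'])
it=grab_frame('top');cv2.imwrite('pics/tf.png',it);cv2.imwrite('pics/sf.png',grab_frame('side'));cv2.imwrite('pics/wf.png',grab_frame('wrist'))
cv2.imwrite('pics/tfz.png',up(it[130:300,180:450],2))
im=up(it,4);c=cam('top')
for n,lo,hi,q,r,z in (('white',(50,90,60),(80,255,255),(274,226),60,87),('amber',(0,0,0),(180,255,24),(369.6,256.3),44,87),('dish',(160,60,70),(180,255,255),(331,210),80,70),('box',(22,100,80),(36,255,255),(331,210),140,52)):
    try:
        ct=biggest(mask(im,lo,hi,np.array(q)*4,r));w=ray(c,(ct.reshape(-1,2)+.5)/4-.5,z);print(n,np.round(cv2.fitEllipse(w[:,:2].astype(np.float32))[0],1),rect(w))
    except Exception as e:print(n,e)
E
python3 fin.py
```

```text
34.3 [ 420.25453288 -329.26014076  261.0346177 ]
white [533.7 105.8] [533.9 106.   32.6  32.2  45.7]
amber [ 462.8 -109.8] [ 462.9 -110.    30.8   32.2   63.2]
dish [577.4 -24.5] [ 5.776e+02 -2.480e+01  5.050e+01  4.900e+01  2.000e-01]
box [579.7 -24.6] [578.7 -24.5  63.4  64.5  76.6]
```

View pics/tf.png

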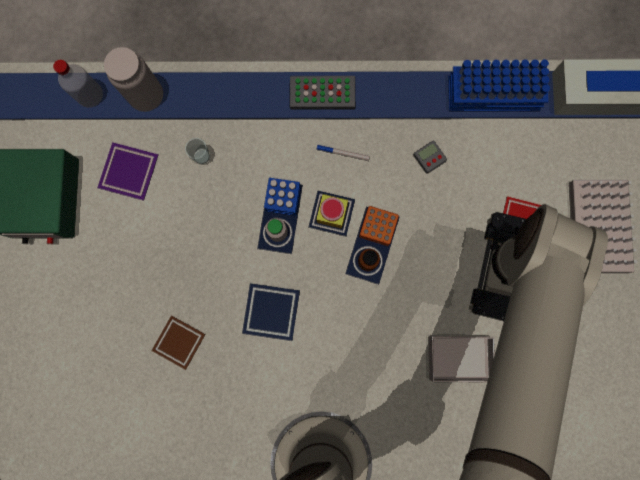

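View pics/sf.png

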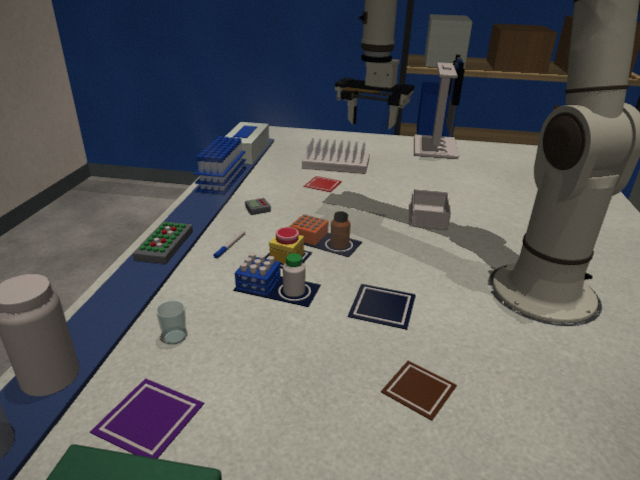

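```bash
python3 -c "
from cell import *
print(job_done());print(get_obs()['time'])"
```

```text
the job is handed in; nothing more can be done
None
the job is handed in; nothing more can be done
```

The bench is set out and handed in at about 34.5 s of the 118 s allowed; `job_done` gave no verdict.

- **Yellow box:** it stands on the smaller dark-blue square and was let go before the dish was placed. The wrist camera put it 0.7 mm off centre, square to the outline within what the view could resolve.
- **Pink dish:** it lies on the box top, about 1 mm off the box centre by the wrist camera. The top camera gave about 2 mm, but it had read the dish about 1.8 mm low in x before I moved it.
- **White bottle:** it first landed about 4.5 mm off its ring centre, so I regripped and shifted it. It now reads within about 1.5 mm in both views. The wrist force reached about 27 N while I set it down that second time, under the limits.
- **Amber bottle:** the top camera read it 2.1 mm off its ring centre. About 1.7 mm of that matches an error the same camera showed on the dark cap earlier. The wrist fit of that cap failed because the mask was contaminated, so only the top reading counts.
- **Beaker, timer and pen:** by eye they are at the same pixels as at the start. The bottles and the dish looked upright, and the gripper was clear of everything when I handed in.

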